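# Uncover the sloping sample spinner and turn its rotor by hand

## Task

Lift the loose lid off the sloping bowl of the sample spinner by its knob and set it down gently, flat and knob up, in the middle of the round green mat; do not drop it. Then turn the three-armed rotor in the bowl by hand through one full turn, either way, to check that nothing rubs, and leave it with its red arm at the red index mark on the bowl's rim. Do not force anything, and leave the notebook, the bottle and the beaker where they are.

Things in the scene. Friction and masses are not known exactly. Their poses are not given: they have to be found in the camera images.
- spinner: Fixed bench spinner: white base 240 x 205 mm, 96 mm high, brackets on it to y = +-113 mm and 168 mm high, between them an aluminium bowl sloping forward. Origin on the worktop, z up, -x = low front. Up out of the bowl its axis is n = (-0.4226, 0, 0.9063) here (25 deg lean). Lamp head over the bowl: x -5..140, y +-65, underside z = 469 mm: bars a vertical tool at the knob, not one along n.
- bowl_rim (a point): Centre of the bowl's rim plane, 185 mm above the worktop, above the spinner's origin (axes: the spinner's, not tilted). Bowl outside radius 80 mm, inside 72 mm, inner floor 42 mm below the rim plane along n. A red index mark is on the rim's lowest point.
- lid: Loose lid, about 0.25 kg: blue flange of radius 82 mm, 6 mm thick, over a grey disc of radius 69 mm, 6 mm thick, that sits inside the rim (3 mm play); black knob in the middle. Origin at the centre of the underside, z along the knob. At the start it lies on the bowl, its z along n, its origin 6 mm below the rim plane; it is not fastened and comes off along n.
- lid_knob (a point): Middle of the lid's knob, where to grip: 37 mm above the lid's origin along its z. Knob head 30 mm in diameter, from 24 to 50 mm above the lid's underside, on a 14 mm stem; flange top at 12 mm.
- mat: Fixed round green mat, radius 100 mm, 6 mm thick, on the worktop to the left or right of the spinner and nearer the robot. Origin at the centre of its underside.
- rotor (a joint): Rotor angle about n, rad; grows anticlockwise looking down into the bowl; limits beyond three turns either way. 0 = red arm downhill (spinner -x) at the red index mark. Starts within 1 rad of 0. It turns with under 1 N at the arms; pushed slowly it stops when let go, struck fast it coasts on up to about 0.5 rad. One full turn ending at the index mark reads about +6.28 or -6.28.
- rotor_mark (a point): Top of the red arm, 55 mm from the bowl's axis. Three arms 120 deg apart, 14 mm wide, from 12 to 26 mm below the rim plane, each with a round 18 mm pod at its end (48 to 66 mm from the axis); hub radius 16 mm, top 8 mm below the rim. Between the arms the bowl is empty: closed fingertips fit there to push an arm round at about 40 mm from the axis.
- notebook: Bystander: purple notebook, 210 x 152 x 14 mm, lying loose on the other side from the mat. Origin at the centre of its underside.
- bottle: Bystander: brown bottle with a black cap, 58 mm wide, 106 mm tall, standing beside the spinner. Origin at the centre of its underside.
- beaker: Bystander: clear beaker, 66 mm wide, 71 mm tall, standing beside the spinner. Origin at the centre of its underside.
Things that resemble listed ones, but are neither listed nor needed, are in the scene too. Of the things shaped like the lid, the blue one is meant.

How it is judged:
By the outcome, as a careful person would: the job done as asked, in the order asked, and still so for the second after the job is handed in, with the robot touching nothing.
It also fails if it takes over 64 s, if anything falls off the work surface, if the arm or the gripper's body presses on something with over 40 N, if the wrist force passes 120 N, or if a joint passes its speed limit or range.

## Robot

A 6-joint arm with a two-finger parallel gripper is mounted at the origin on a cart in front of the work surface, level with it; the furniture and walls round the work are solid. World frame = base frame: x ahead of the robot, y to its left, z up, the work surface at z = 0. Lengths are in m, angles in rad, forces in N, time in s.
With the tool pointing down it reaches from about 0.25 to 0.725 m from the base axis. Payload 4 kg.
Tool frame: the origin (TCP) lies midway between the tips of the shut fingers; the grasp point (between the pads) lies 19 mm behind it; z points along the fingers, y is the line along which they close (so a half turn about z gives the same grasp; the last joint's range is limited). The gripper opens to 85 mm and grips with 20 to 120 N. Pads are 22 mm wide; open, the fingers measure 114 mm over their backs; the gripper's body (76 mm by 85 mm) begins 54 mm behind the grasp point. The pads swing forward as they close: fully open they stand 13 mm farther back than shut.
Start: joints at [1.13, 0.241, 0.005, 1.335, 0, 1.571], TCP at [0.213, 0.452, 0.231] pointing down, gripper open.
Joint ranges: [-2.72, 2.72], [-1.05, 1.87], [-1.09, 1.28], [-1.99, 2.15], [-1.42, 1.44], [-3.14, 3.14]. Speed limits (rad/s): [2.79, 2.79, 3.14, 3.14, 3.14, 3.14].

## Interface

Orientations are given as a unit quaternion [x, y, z, w].
In Python, from workcell import bot gives the robot as it stands. The module is installed in compiled form; this text tells all that it offers.
- The arm moves only by the tool drive_tool, never from a script. Its arguments are lists of equal length, an entry for each row: "slide": the shift along the tool's x, y, z scaled (see below), a list of three; "rotation": the turn, a rotation vector about the tool's x, y, z scaled (see below), a list of three. A call has exactly 8 rows; each row is the pose to reach, as a shift and turn from the pose commanded when the call began, along the tool's axes at that moment; what a row does not reach only later rows make up. The controller multiplies each number of a shift by 250 mm and each number of a turn by 0.5 rad. A row lasts 1/8 s, in which the tool goes at most 62.5 mm and 10.7 degrees, less where a joint would pass 70% of its speed; a pose out of reach is approached as far as the arm can. A call with a number of a shift or a turn outside -1 to 1 is refused whole. A call with a gripper value outside its range is refused whole. "gripper" is the opening, from 0 (shut) to 1 (fully open), set as the call begins (left out, the last holds). The fingers move at their own pace and stop on an object; the grip force is fixed at half the most. Time passes only in rows, so rows that repeat a pose let the fingers close, or fill a call up. It gives the time, the measured TCP pose, the force, the opening and the grip force at its end, in the units of the state.
- bot.get_obs(): the state, without advancing time (a new reading comes with each control period).
- bot.camera(name): name is "scene" or "top" or "wrist"; returns a dict with "image" (384x512x3 uint8, red, green, blue), "z_map" (384x512 float32, m along the optical axis (not along the pixel's ray), 0 where there is no reading), "camera_matrix" (3x3 intrinsics, pixels), "xyz" and "orientation" of the camera in the world. Camera axes: x right, y up, looking along -z (the intrinsics and any distortion apply to the point x, -y, -z); pixel columns grow to the right and rows downward; lengths in m; the calibration is good to about 2 mm. A picture is of the moment at which its call begins.
- bot.job_done(): hands the job in; it is judged then, once.
The state is a dict: "clock": time; "joint_pos": joint angles; "joint_vel": joint speeds; "tau": joint torques, N m; "eef_pos": TCP position; "tool_rot": TCP orientation; "ft_force": force on the tool from outside, world axes, zero at the start; "ft_torque": the same for the moment, N m; "grip_width": finger opening in m; "grasp_force": force on a finger pad.
Only numpy, scipy, OpenCV 4.12 (cv2) and the standard library are available. Lean on these libraries where they do the work, as an engineer would, in place of code of your own. Each camera call takes 0.05 s, during which the arm holds its last target. There are 200 camera calls.

## Working session

There is one attempt and no reset: what is moved stays moved. The work goes in short steps, Python scripts to look and compute and a tool call to move; the robot and the scene stay as the last step left them, time stands still between calls to the robot, and variables do not carry over. Pictures are saved under pics/ and viewed, at most 10 in all, crops included, and the job is handed in when it is done.

Besides the shell and the picture viewer there is one more tool, called as name(argument=value, ...) on one line, values as JSON. drive_tool: Moves the arm, as the interface text tells. Shifts and turns lie within -1 to 1; 1 stands for 250 mm of shift or 0.5 rad of turn. Its arguments: {"type":"object","properties":{"slide":{"type":"array","items":{"type":"array","items":{"type":"number"}}},"rotation":{"type":"array","items":{"type":"array","items":{"type":"number"}}},"gripper":{"type":"number"}},"required":["slide","rotation"]}

```bash
mkdir -p pics
cat > h.py <<'E'
import numpy as np, cv2
from scipy.spatial.transform import Rotation as R
from workcell import bot
def snap(n,f):
    c=bot.camera(n); cv2.imwrite('pics/'+f+'.png',c['image'][:,:,::-1]); np.savez('pics/'+f+'.npz',**c); return c
def load(f): return np.load('pics/'+f+'.npz')
def cloud(c):
    K=c['camera_matrix']; z=c['z_map']; v,u=np.mgrid[:z.shape[0],:z.shape[1]]
    p=np.stack([(u-K[0,2])/K[0,0]*z,-(v-K[1,2])/K[1,1]*z,-z],-1)
    q=np.array(c['orientation']); 
    M=R.from_quat(q).as_matrix() if q.size==4 else q
    return p@M.T+c['xyz']
E
python3 - <<'E'
from h import *
a=snap('scene','s0'); b=snap('top','t0')
cv2.imwrite('pics/both.png',cv2.resize(np.vstack([a['image'],b['image']])[:,:,::-1],None,fx=.78,fy=.78))
for c in(a,b): print(c['xyz'],c['orientation'],c['camera_matrix'].tolist())
print(bot.get_obs())
E
```

```text
[ 0.0742121  -0.82267371  0.65965068] [ 0.49162051 -0.13635682 -0.21573277  0.8325716 ] [[450.50175033576477, 0.0, 262.6735383620347], [0.0, 450.50175033576477, 189.98836692083617], [0.0, 0.0, 1.0]]
[0.36732373 0.00887377 1.51441881] [ 0.03697392 -0.05260091 -0.698334    0.71287845] [[440.3347602441313, 0.0, 254.02086733845684], [0.0, 440.3347602441313, 184.89158954124835], [0.0, 0.0, 1.0]]
{'clock': 0.1, 'joint_pos': array([1.12999641e+00, 2.41334549e-01, 3.90934067e-03, 1.33522456e+00,
       3.71388157e-06, 1.57076943e+00]), 'joint_vel': array([ 1.20542414e-03, -2.54305623e-03,  3.47467461e-03, -7.55058547e-05,
       -8.19557331e-04,  1.93941222e-04]), 'tau': array([-3.17893807e-05, -3.73138332e+01,  2.53009665e+01,  1.08945463e-02,
       -5.26686210e-05, -9.41398639e-06]), 'eef_pos': array([0.21309542, 0.45170748, 0.23052277]), 'tool_rot': array([ 2.18606711e-01,  9.75812609e-01, -9.03892821e-04, -2.04423367e-04]), 'ft_force': array([0.88398558, 0.22944443, 0.10467065]), 'ft_torque': array([-0.00151924,  0.00296978,  0.01628378]), 'grasp_force': 0.0, 'grip_width': 0.0855291647601867}
```

View pics/both.png

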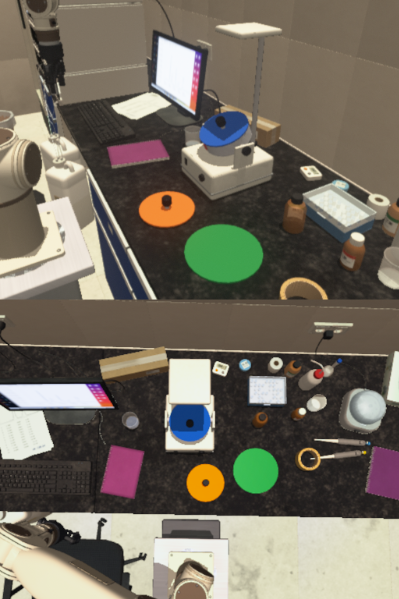

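The pictures show the spinner roughly ahead (top view, lid at about (190,422) in the composite). The green mat is to its right at (255,470), with the orange decoy lid at (205,482) between them. The notebook is at left (122,470).

Run:
```python
from h import *
for f in('t0','s0'):
    c=load(f); P=cloud(c); h=cv2.cvtColor(c['image'],cv2.COLOR_RGB2HSV); H,S,V=h[...,0].astype(int),h[...,1],h[...,2]
    z=P[...,2]; ok=c['z_map']>0
    def big(m):
        n,l,s,ce=cv2.connectedComponentsWithStats(m.astype(np.uint8)); i=1+s[1:,4].argmax(); return l==i,ce[i]
    m,ce=big((abs(H-65)<15)&(S>100)); p=P[m&ok]; print(f,'mat',ce,p.mean(0),(p.max(0)+p.min(0))/2,np.ptp(p,0))
    m,ce=big((abs(H-110)<10)&(S>150)&ok&(z>.1)&(z<.3)); p=P[m]; ctr=np.median(p,0)
    u,s,vt=np.linalg.svd(p-p.mean(0),full_matrices=False); n=vt[2]*np.sign(vt[2,2]); print('lid px',ce,m.sum(),'mean',p.mean(0),'n',n,'yaw',np.degrees(np.arctan2(-n[1],-n[0])),'lean',np.degrees(np.arccos(n[2])),'rms',s[2]/len(p)**.5)
    # ellipse-fit: circle in plane via hull
    e1=np.cross(n,[0,1,0]);e1/=np.linalg.norm(e1);e2=np.cross(n,e1)
    q=np.c_[(p-p.mean(0))@e1,(p-p.mean(0))@e2].astype(np.float32)
    (cc,r)=cv2.minEnclosingCircle(q); C=p.mean(0)+cc[0]*e1+cc[1]*e2; print('disc',C,r)
    # knob
    d=(P-C)@n; rr=np.linalg.norm((P-C)-d[...,None]*n,axis=-1)
    k=ok&(d>.02)&(d<.045)&(rr<.03); print('knob',k.sum(),P[k].mean(0) if k.any() else 0, 'pred',C+.025*n, 'dmax',d[k].max() if k.any() else 0)
    # base edges (white), z 80..100mm
    m=ok&(z>.085)&(z<.1)&(np.hypot(P[...,0]-C[0],P[...,1]-C[1])<.2); 
    print('base rect',m.sum(),cv2.minAreaRect(P[m][:,:2].astype(np.float32)))
    m,ce=big((abs(H-13)<8)&(S>150)&ok&(z<.06)&(z>-.01)); p=P[m]; print('orange',(p.max(0)+p.min(0))/2,np.ptp(p,0))
```

```text
t0 mat [327.39854015 219.18284672] [ 0.44703257 -0.27688434  0.00620247] [ 0.44869821 -0.2773915   0.00529337] [0.20060214 0.2024452  0.02710981]
lid px [242.88076724 156.562986  ] 1929 mean [0.62266153 0.01684849 0.18971149] n [-0.42717541 -0.00284431  0.9041643 ] yaw 0.381493607062661 lean 25.28903781553195 rms 0.004257849774173317
disc [0.61952118 0.02306477 0.18824737] 0.08791843801736832
knob 85 [0.6116033  0.01484138 0.22384995] pred [0.60884179 0.02299366 0.21085148] dmax 0.04272608469075182
base rect 1316 ((0.6419514417648315, 0.016298063099384308), (0.2387455552816391, 0.20281028747558594), 0.7539823055267334)
orange [ 0.39087544 -0.05690697  0.02343392] [0.16705219 0.16510746 0.06326086]
s0 mat [286.33753637 325.04025218] [ 0.44387819 -0.28468966  0.00493065] [ 0.45070342 -0.27488531  0.00267353] [0.20508163 0.20555251 0.01280305]
lid px [286.75621891 166.01547816] 1809 mean [0.61938674 0.00624358 0.18673024] n [-0.42351422 -0.00874527  0.90584724] yaw 1.1829488230290164 lean 25.062364581064973 rms 0.0013039308522037791
disc [0.62328269 0.01634248 0.18864922] 0.08178341388702393
knob 131 [0.60817544 0.01152957 0.21782056] pred [0.61269484 0.01612385 0.21129541] dmax 0.04127763819994411
base rect 2188 ((0.6401141881942749, 0.01564040035009384), (0.2394394725561142, 0.20485202968120575), 0.6705343723297119)
orange [ 0.39467184 -0.04779859  0.02349082] [0.17159984 0.18198689 0.0552173 ]
```

```bash
cat >> h.py <<'E'
def rim(): return np.array([.627,.0155,.185])
YAW=.012; Rz=R.from_rotvec([0,0,YAW]); N=Rz.apply([-.4226,0,.9063])
def tilt(): # tool z = -N, tool y ~ world y
    y=Rz.apply([0,1,0]); return R.from_matrix(np.c_[np.cross(y,-N),y,-N])
def down(a=0):
    return R.from_matrix(np.c_[[-1,0,0],[0,1,0],[0,0,-1]])*R.from_rotvec([0,0,a])
def rel(p,Rt,p0=None,R0=None):
    o=bot.get_obs(); p0=o['eef_pos'] if p0 is None else p0; R0=R.from_quat(o['tool_rot']) if R0 is None else R0
    return np.round(R0.inv().apply(np.array(p)-p0)/.25,3),np.round((R0.inv()*Rt).as_rotvec()/.5,3)
E
python3 - <<'E'
from h import *
k=rim()+.031*N
print(k, rel(k+.14*N,tilt()), k+.14*N)
E
```

```text
[0.61390034 0.0153428  0.2130953 ] (array([-1.982, -0.999, -0.436]), array([-0.201, -0.858, -0.89 ])) [0.5547406  0.01463285 0.3399773 ]
```

drive_tool(slide=[[-0.1,-0.05,-0.1],[-0.3,-0.15,-0.2],[-0.5,-0.25,-0.3],[-0.7,-0.35,-0.36],[-0.85,-0.45,-0.4],[-0.95,-0.5,-0.43],[-1,-0.52,-0.44],[-1,-0.52,-0.44]], rotation=[[0,-0.1,-0.1],[-0.05,-0.25,-0.25],[-0.1,-0.4,-0.4],[-0.12,-0.55,-0.55],[-0.16,-0.7,-0.7],[-0.2,-0.8,-0.8],[-0.2,-0.858,-0.89],[-0.2,-0.858,-0.89]], gripper=1)

```text
clock: 1.1
eef_pos: [0.3837, 0.227, 0.3412]
tool_rot: [-0.005, 0.976, 0.002, 0.216]
ft_force: [0.7, -0.1, -0.4]
grip_width: 0.0856
grasp_force: 0.0
```

Run:
```python
from h import *
k=rim()+.031*N
print(rel(k+.12*N,tilt()))
```

```text
(array([-0.611, -0.856,  0.369]), array([ 0.001,  0.   , -0.006]))
```

drive_tool(slide=[[-0.07,-0.1,0.04],[-0.2,-0.28,0.12],[-0.33,-0.46,0.2],[-0.45,-0.63,0.27],[-0.54,-0.76,0.33],[-0.6,-0.84,0.36],[-0.61,-0.856,0.369],[-0.61,-0.856,0.369]], rotation=[[0,0,0],[0,0,0],[0,0,0],[0,0,0],[0,0,0],[0,0,0],[0,0,0],[0,0,0]])

```text
clock: 2.1
eef_pos: [0.5633, 0.0167, 0.3211]
tool_rot: [-0.006, 0.976, 0.002, 0.216]
ft_force: [-0.2, 0.3, -0.3]
grip_width: 0.0856
grasp_force: 0.0
```

Run:
```python
from h import *
c=snap('wrist','w1'); P=cloud(c); ok=c['z_map']>0
print(bot.get_obs()['eef_pos'])
h=cv2.cvtColor(c['image'],cv2.COLOR_RGB2HSV)
m=ok&(abs(h[...,0].astype(int)-110)<10)&(h[...,1]>150)&(P[...,2]>.1)
p=P[m]; u,s,vt=np.linalg.svd(p-p.mean(0),full_matrices=False); n=vt[2]*np.sign(vt[2,2]); print(n,s[2]/len(p)**.5)
e1=np.cross(n,[0,1,0]);e2=np.cross(n,e1);q=np.c_[(p-p.mean(0))@e1,(p-p.mean(0))@e2].astype(np.float32)
cc,r=cv2.minEnclosingCircle(q);C=p.mean(0)+cc[0]*e1+cc[1]*e2;print('flange top',C,r,'pred',rim()+.006*N)
K=rim()+.006*N; d=(P-K)@N; k=ok&(d>.028)&(d<.05)&(np.linalg.norm(P-K,axis=-1)<.08)
t=k&(d>np.percentile(d[k],70)-.004); x=P[t]; print('knob top',k.sum(),t.sum(),x.mean(0),(x.max(0)+x.min(0))/2,np.ptp(x,0),'pred',rim()+.044*N, np.median(d[t]))
```

```text
[0.56318775 0.01705559 0.32144424]
[-0.42255414 -0.00763467  0.90630553] 0.0017940691070833096
flange top [0.62344094 0.01700792 0.19090267] 0.08133396506309509 pred [0.62446458 0.01546957 0.1904378 ]
knob top 701 650 [0.60613328 0.01672768 0.22402512] [0.60781701 0.01676697 0.22305476] [0.02661885 0.02766193 0.01451543] pred [0.60840694 0.01527687 0.2248772 ] 0.03838422774279436
```

View pics/w1.png

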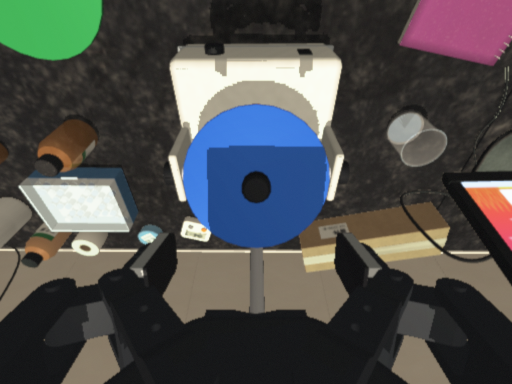

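```bash
sed -i 's/\[.627,.0155,.185\]/[.6262,.0168,.185]/; s/YAW=.012/YAW=.015/' h.py
python3 - <<'E'
from h import *
print(rel(rim()+.012*N,tilt()))
E
```

```text
(array([ 0.002, -0.005,  0.553]), array([ 0.001, -0.002, -0.006]))
```

drive_tool(slide=[[0,-0.005,0.08],[0,-0.005,0.2],[0,-0.005,0.32],[0,-0.005,0.42],[0,-0.005,0.48],[0.002,-0.005,0.52],[0.002,-0.005,0.545],[0.002,-0.005,0.553]], rotation=[[0,0,0],[0,0,0],[0,0,0],[0,0,0],[0,0,0],[0,0,0],[0,0,0],[0,0,0]])

```text
clock: 3.15
eef_pos: [0.6219, 0.0158, 0.1968]
tool_rot: [-0.006, 0.976, 0.002, 0.217]
ft_force: [-0.0, 0.5, -0.2]
grip_width: 0.0855
grasp_force: 0.0
```

drive_tool(slide=[[0,0,0],[0,0,0],[0,0,0],[0,0,0],[0,0,0],[0,0,0],[0,0,0],[0,0,0]], rotation=[[0,0,0],[0,0,0],[0,0,0],[0,0,0],[0,0,0],[0,0,0],[0,0,0],[0,0,0]], gripper=0)

```text
clock: 4.15
eef_pos: [0.622, 0.0167, 0.1975]
tool_rot: [-0.006, 0.976, 0.003, 0.217]
ft_force: [-3.2, 4.1, 6.4]
grip_width: 0.0282
grasp_force: 59.3
```

drive_tool(slide=[[0,0,-0.02],[0,0,-0.06],[0,0,-0.12],[0,0,-0.19],[0,0,-0.27],[0,0,-0.35],[0,0,-0.4],[0,0,-0.42]], rotation=[[0,0,0],[0,0,0],[0,0,0],[0,0,0],[0,0,0],[0,0,0],[0,0,0],[0,0,0]])

```text
clock: 5.15
eef_pos: [0.5771, 0.0147, 0.2927]
tool_rot: [-0.005, 0.976, 0.002, 0.217]
ft_force: [0.7, -0.1, -1.0]
grip_width: 0.0282
grasp_force: 59.7
```

Run:
```python
from h import *
c=snap('wrist','w2'); o=bot.get_obs(); T=R.from_quat(o['tool_rot'])
P=cloud(c); ok=c['z_map']>0
h=cv2.cvtColor(c['image'],cv2.COLOR_RGB2HSV)
m=ok&(abs(h[...,0].astype(int)-110)<10)&(h[...,1]>150)&(P[...,2]>.1)
q=T.inv().apply(P[m]-o['eef_pos']); 
m2=(np.hypot(q[:,0],q[:,1])<.09)&(abs(q[:,2])<.04); q=q[m2]
u,s,vt=np.linalg.svd(q-q.mean(0),full_matrices=False); print(len(q),'lid normal in tool',vt[2],'flange top z',np.median(q[:,2]),q.min(0),q.max(0))
print(o['ft_force'],o['grip_width'])
print(rel([.449,-.277,.15],down(-.5)),rel([.449,-.277,.15],down(0)),rel([.449,-.277,.15],down(.5)))
```

```text
36567 lid normal in tool [ 1.55460397e-04  4.17517300e-03 -9.99991272e-01] flange top z 0.006684670844283021 [-0.05846768 -0.08260281 -0.03503941] [0.08272213 0.0797824  0.0092768 ]
[ 0.21778925  0.732264   -1.24213253] 0.02833313856704682
(array([ 0.718, -1.162,  0.293]), array([-0.212,  0.859, -0.962])) (array([ 0.718, -1.162,  0.293]), array([0.007, 0.876, 0.022])) (array([ 0.718, -1.162,  0.293]), array([0.226, 0.856, 1.006]))
```

View pics/w2.png

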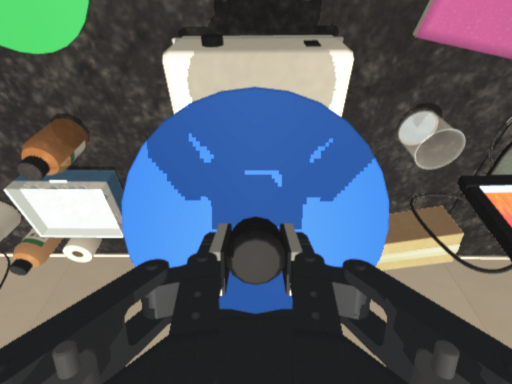

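drive_tool(slide=[[0.03,-0.03,0],[0.1,-0.12,0],[0.2,-0.28,0.02],[0.32,-0.46,0.05],[0.44,-0.64,0.1],[0.54,-0.8,0.14],[0.6,-0.9,0.17],[0.62,-0.94,0.18]], rotation=[[0,0.03,0],[0,0.12,0],[0,0.25,0],[0,0.4,0.01],[0,0.55,0.01],[0,0.7,0.02],[0.007,0.82,0.02],[0.007,0.876,0.022]])

```text
clock: 6.2
eef_pos: [0.4575, -0.2225, 0.183]
tool_rot: [0.001, 1.0, 0.001, -0.003]
ft_force: [0.3, -0.4, -1.7]
grip_width: 0.0279
grasp_force: 59.8
```

Run:
```python
from h import *
c=snap('wrist','w3');P=cloud(c); ok=c['z_map']>0
h=cv2.cvtColor(c['image'],cv2.COLOR_RGB2HSV)
m=ok&(abs(h[...,0].astype(int)-65)<15)&(h[...,1]>100)&(abs(P[...,2])<.02)
p=P[m][:,:2]; print(len(p),p.min(0),p.max(0),np.median(P[m][:,2]))
hull=cv2.convexHull(p.astype(np.float32))[:,0]
# circle fit, radius 0.1
from scipy.optimize import least_squares
from scipy.spatial import cKDTree
# robust: the points all within 0.1 of centre
s=least_squares(lambda c:np.maximum(np.hypot(*(hull-c).T)-.1,0),[.449,-.277]);print(s.x,s.cost)
print(rel([.449,-.277,.06],down(0)))
```

```text
2160 [ 0.34692166 -0.38042436] [ 0.44627713 -0.24148563] 0.006598414445184497
[ 0.44499276 -0.2818041 ] 0.0
(array([ 0.032, -0.217,  0.492]), array([ 0.002, -0.011, -0.004]))
```

View pics/w3.png

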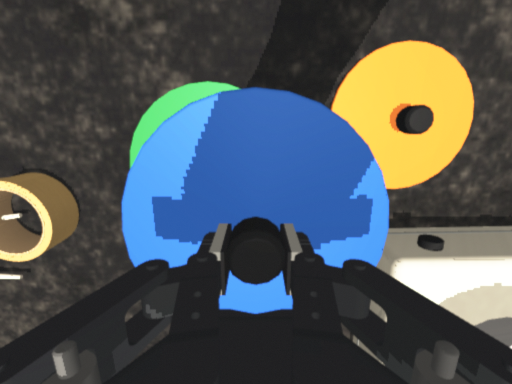

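The wrist view shows the lid level over the mat, whose left and near edges are visible at (130,150) and (205,85). The mat centre comes out at about (0.448, -0.279).

drive_tool(slide=[[0.01,-0.05,0.05],[0.02,-0.12,0.13],[0.03,-0.18,0.23],[0.036,-0.21,0.32],[0.036,-0.225,0.4],[0.036,-0.225,0.45],[0.036,-0.225,0.48],[0.036,-0.225,0.492]], rotation=[[0,-0.011,0],[0,-0.011,0],[0,-0.011,0],[0,-0.011,0],[0,-0.011,0],[0,-0.011,0],[0,-0.011,0],[0.002,-0.011,-0.004]])

```text
clock: 7.25
eef_pos: [0.4497, -0.2772, 0.062]
tool_rot: [-0.002, 1.0, -0.001, 0.002]
ft_force: [-0.8, -0.3, -0.9]
grip_width: 0.0283
grasp_force: 59.7
```

Run:
```python
from h import *
o=bot.get_obs();print(o['eef_pos'],o['ft_force'],rel([.448,-.279,.0247],down(0)))
```

```text
[ 0.44970869 -0.2772262   0.06203563] [-0.76196857 -0.31352875 -0.92925572] (array([ 0.008, -0.007,  0.149]), array([-0.002,  0.009,  0.006]))
```

drive_tool(slide=[[0,-0.005,0.03],[0.005,-0.005,0.06],[0.005,-0.006,0.09],[0.005,-0.006,0.11],[0.005,-0.006,0.125],[0.005,-0.006,0.133],[0.005,-0.006,0.138],[0.005,-0.006,0.14]], rotation=[[0,0.005,0],[0,0.005,0],[0,0.005,0],[0,0.005,0],[0,0.005,0],[0,0.005,0],[0,0.005,0],[0,0.005,0]])

```text
clock: 8.25
eef_pos: [0.4485, -0.2791, 0.0271]
tool_rot: [-0.001, 1.0, -0.0, 0.001]
ft_force: [-0.1, 0.4, -2.3]
grip_width: 0.0279
grasp_force: 59.8
```

drive_tool(slide=[[0,0,0.002],[0,0,0.004],[0,0,0.006],[0,0,0.007],[0,0,0.008],[0,0,0.009],[0,0,0.01],[0,0,0.01]], rotation=[[0,0,0],[0,0,0],[0,0,0],[0,0,0],[0,0,0],[0,0,0],[0,0,0],[0,0,0]])

```text
clock: 9.25
eef_pos: [0.4486, -0.2792, 0.0253]
tool_rot: [-0.001, 1.0, -0.001, 0.001]
ft_force: [-1.2, 0.2, 5.8]
grip_width: 0.0279
grasp_force: 60.5
```

Contact at the expected height; release and back off.

drive_tool(slide=[[0,0,0],[0,0,0],[0,0,0],[0,0,0],[0,0,0],[0,0,0],[0,0,0],[0,0,-0.01]], rotation=[[0,0,0],[0,0,0],[0,0,0],[0,0,0],[0,0,0],[0,0,0],[0,0,0],[0,0,0]], gripper=1)

```text
clock: 10.25
eef_pos: [0.4482, -0.2789, 0.0269]
tool_rot: [-0.001, 1.0, -0.0, 0.001]
ft_force: [-0.4, -0.3, -0.4]
grip_width: 0.0855
grasp_force: 0.0
```

drive_tool(slide=[[0,0,-0.04],[0,0,-0.1],[0,0,-0.2],[0,0,-0.34],[0,0,-0.5],[0,0,-0.68],[0,0,-0.84],[0,0,-0.94]], rotation=[[0,0,0],[0,0,0],[0,0,0],[0,0,0],[0,0,0],[0,0,0],[0,0,0],[0,0,0]])

```text
clock: 11.25
eef_pos: [0.4486, -0.2792, 0.266]
tool_rot: [-0.001, 1.0, -0.002, 0.003]
ft_force: [0.6, 0.6, 0.0]
grip_width: 0.0852
grasp_force: 0.0
```

Run:
```python
from h import *
c=snap('wrist','w4');P=cloud(c); ok=c['z_map']>0
h=cv2.cvtColor(c['image'],cv2.COLOR_RGB2HSV);H=h[...,0].astype(int)
m=ok&(abs(H-65)<15)&(h[...,1]>100)&(abs(P[...,2])<.03)
p=P[m];print('mat',(p.min(0)+p.max(0))/2,np.ptp(p,0))
m=ok&(abs(H-110)<10)&(h[...,1]>150)&(abs(P[...,2])<.1); m=m&(np.hypot(P[...,0]-.448,P[...,1]+.279)<.11)
p=P[m];u,s,vt=np.linalg.svd(p-p.mean(0),full_matrices=False);print('lid',(p.min(0)+p.max(0))/2,np.ptp(p,0),vt[2])
print(rel(rim()+.13*N,tilt()))
```

```text
mat [ 0.44894252 -0.27736485  0.00815635] [0.20511721 0.20289355 0.0199679 ]
lid [ 0.4487848  -0.28037615  0.0300796 ] [0.16465869 0.16192554 0.05032229] [ 0.00103869 -0.00129278  0.99999862]
(array([-0.491,  1.181, -0.138]), array([-0.017, -0.853, -0.022]))
```

Lid is flat and within 3 mm of the mat centre. Now to the rotor.

drive_tool(slide=[[-0.02,0.06,-0.03],[-0.08,0.2,-0.08],[-0.16,0.38,-0.12],[-0.24,0.58,-0.13],[-0.32,0.76,-0.138],[-0.38,0.9,-0.138],[-0.41,0.97,-0.138],[-0.42,1,-0.138]], rotation=[[0,-0.06,0],[0,-0.18,0],[0,-0.32,0],[0,-0.48,0],[-0.01,-0.63,-0.01],[-0.01,-0.76,-0.02],[-0.017,-0.83,-0.022],[-0.017,-0.853,-0.022]], gripper=0)

```text
clock: 12.3
eef_pos: [0.551, -0.0266, 0.2955]
tool_rot: [-0.008, 0.977, 0.005, 0.212]
ft_force: [0.3, -0.3, -0.2]
grip_width: -0.0
grasp_force: 0.0
```

```bash
cat >> h.py <<'E'
def rotor(f):
    c=snap('wrist',f); P=cloud(c); ok=c['z_map']>0; T=tilt().as_matrix()
    ex=-T[:,0]*-1  # tool x
    d=P-rim(); ax=d@N; down_=Rz.apply([-.9063,0,-.4226]); side=np.cross(N,down_)
    a,b=d@down_,d@side; h=cv2.cvtColor(c['image'],cv2.COLOR_RGB2HSV);H=h[...,0].astype(int)
    red=((H<8)|(H>172))&(h[...,1]>140)&(h[...,2]>60)&ok
    m=red&(ax<-.008)&(ax>-.03)&(np.hypot(a,b)<.07)&(np.hypot(a,b)>.018)
    k=red&(abs(ax)<.008)&(np.hypot(a,b)>.068)&(np.hypot(a,b)<.09)
    r=lambda m:(m.sum(),np.mean(a[m]),np.mean(b[m]),np.arctan2(np.mean(b[m]),np.mean(a[m]))) if m.any() else 0
    print('red arm (n,down,side,angle)',r(m),'mark',r(k)); rm=(abs(ax)<.003)&(np.hypot(a,b)<.085)&(np.hypot(a,b)>.06)&ok
    s=np.c_[a[rm],b[rm]].astype(np.float32); print('rim circle',cv2.minEnclosingCircle(s))
    return c
E
python3 - <<'E'
from h import *
rotor('w5'); print(rel(rim()+.13*N,tilt()))
E
```

```text
red arm (n,down,side,angle) (np.int64(405), np.float64(0.02917165088328225), np.float64(-0.027944910956195827), np.float64(-0.7639236329078355)) mark (np.int64(62), np.float64(0.07832288136481742), np.float64(0.0004746778080735042), np.float64(0.006060451151651671))
rim circle ((0.002188287442550063, -0.0009626635001040995), 0.08118710666894913)
(array([-0.087,  0.169,  0.009]), array([ 0.013, -0.018, -0.001]))
```

View pics/w5.png

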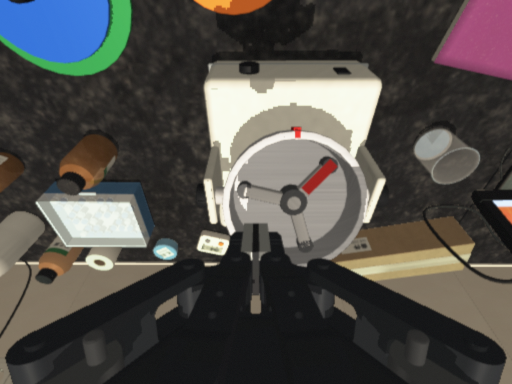

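The red arm is at about −0.76 rad: the arm tip is at (330,162), the mark at (297,131) and the hub at (293,203). I'll push anticlockwise to +2π, entering the gap behind the red arm at −1.8 rad.

```bash
cat >> h.py <<'E'
def orb(phi,depth=.021,r=.04):
    D=Rz.apply([-.9063,0,-.4226]); S=np.cross(N,D)
    return rim()-depth*N+r*(np.cos(phi)*D+np.sin(phi)*S)
def arc(p0,p1,n=8,start=None):
    o=bot.get_obs(); st=orb(p0) if start is None else start
    return [[round(float(v),3) for v in rel(orb(p),tilt(),st,tilt())[0]] for p in np.linspace(p0,p1,n+1)[1:]]
E
python3 - <<'E'
from h import *
print(rel(orb(-1.8,-.03),tilt()))
E
```

```text
(array([-0.126,  0.322,  0.41 ]), array([ 0.013, -0.018, -0.001]))
```

drive_tool(slide=[[-0.02,0.05,0.03],[-0.05,0.13,0.1],[-0.08,0.2,0.2],[-0.1,0.27,0.29],[-0.12,0.31,0.36],[-0.126,0.322,0.4],[-0.126,0.322,0.41],[-0.126,0.322,0.41]], rotation=[[0.013,-0.018,0],[0.013,-0.018,0],[0.013,-0.018,0],[0.013,-0.018,0],[0.013,-0.018,0],[0.013,-0.018,0],[0.013,-0.018,0],[0.013,-0.018,0]])

```text
clock: 13.35
eef_pos: [0.6224, 0.0528, 0.2171]
tool_rot: [-0.006, 0.976, 0.001, 0.217]
ft_force: [0.9, 0.3, 0.5]
grip_width: 0.0002
grasp_force: 0.0
```

Run:
```python
from h import *
print(rel(orb(-1.8),tilt()))
p=-1.8
while p<4.0:
    print(round(p,2),arc(p,p+.8)); p+=.8
```

```text
(array([0.006, 0.012, 0.206]), array([-0.005,  0.003, -0.006]))
-1.8 [[0.016, 0.003, -0.0], [0.032, 0.004, -0.0], [0.048, 0.004, -0.0], [0.064, 0.002, -0.0], [0.079, -0.002, -0.0], [0.094, -0.007, -0.0], [0.109, -0.013, -0.0], [0.123, -0.021, 0.0]]
-1.0 [[0.013, -0.009, -0.0], [0.025, -0.02, -0.0], [0.036, -0.032, -0.0], [0.046, -0.044, 0.0], [0.054, -0.058, -0.0], [0.061, -0.072, -0.0], [0.066, -0.087, -0.0], [0.07, -0.103, -0.0]]
-0.2 [[0.002, -0.016, -0.0], [0.003, -0.032, -0.0], [0.002, -0.048, -0.0], [0.0, -0.064, -0.0], [-0.004, -0.079, -0.0], [-0.009, -0.094, -0.0], [-0.016, -0.108, -0.0], [-0.025, -0.122, -0.0]]
0.6 [[-0.01, -0.013, -0.0], [-0.021, -0.024, -0.0], [-0.033, -0.035, 0.0], [-0.046, -0.044, 0.0], [-0.059, -0.052, 0.0], [-0.074, -0.059, -0.0], [-0.089, -0.064, -0.0], [-0.105, -0.067, 0.0]]
1.4 [[-0.016, -0.002, -0.0], [-0.032, -0.002, -0.0], [-0.048, -0.001, -0.0], [-0.064, 0.002, -0.0], [-0.079, 0.006, -0.0], [-0.094, 0.012, -0.0], [-0.108, 0.02, -0.0], [-0.121, 0.028, -0.0]]
2.2 [[-0.012, 0.01, -0.0], [-0.024, 0.021, -0.0], [-0.034, 0.034, -0.0], [-0.043, 0.047, 0.0], [-0.05, 0.061, -0.0], [-0.057, 0.076, -0.0], [-0.061, 0.091, -0.0], [-0.064, 0.107, -0.0]]
3.0 [[-0.001, 0.016, 0.0], [-0.001, 0.032, 0.0], [0.0, 0.048, 0.0], [0.004, 0.063, 0.0], [0.009, 0.079, 0.0], [0.015, 0.093, 0.0], [0.023, 0.107, 0.0], [0.032, 0.12, 0.0]]
3.8 [[0.01, 0.012, -0.0], [0.022, 0.023, -0.0], [0.035, 0.033, -0.0], [0.048, 0.042, 0.0], [0.062, 0.049, -0.0], [0.077, 0.054, 0.0], [0.093, 0.059, 0.0], [0.109, 0.061, -0.0]]
```

drive_tool(slide=[[0.006,0.012,0.03],[0.006,0.012,0.07],[0.006,0.012,0.11],[0.006,0.012,0.145],[0.006,0.012,0.175],[0.006,0.012,0.195],[0.006,0.012,0.206],[0.006,0.012,0.206]], rotation=[[0,0,0],[0,0,0],[0,0,0],[0,0,0],[0,0,0],[0,0,0],[0,0,0],[0,0,0]])

```text
clock: 14.35
eef_pos: [0.6428, 0.0566, 0.1693]
tool_rot: [-0.006, 0.976, 0.001, 0.217]
ft_force: [0.2, 0.1, 0.2]
grip_width: 0.0003
grasp_force: 0.0
```

drive_tool(slide=[[0.016,0.003,0],[0.032,0.004,0],[0.048,0.004,0],[0.064,0.002,0],[0.079,-0.002,0],[0.094,-0.007,0],[0.109,-0.013,0],[0.123,-0.021,0]], rotation=[[0,0,0],[0,0,0],[0,0,0],[0,0,0],[0,0,0],[0,0,0],[0,0,0],[0,0,0]])

```text
clock: 15.35
eef_pos: [0.6149, 0.0509, 0.1564]
tool_rot: [-0.006, 0.976, 0.001, 0.217]
ft_force: [0.4, 0.6, 0.0]
grip_width: -0.0002
grasp_force: 0.3
```

Run:
```python
from h import *
c=rotor('w6'); o=bot.get_obs(); print(o['ft_force'], o['eef_pos']-orb(-1.0))
```

```text
red arm (n,down,side,angle) (np.int64(1691), np.float64(0.036887945516152335), np.float64(-0.017044203025617363), np.float64(-0.43283225581978085)) mark (np.int64(367), np.float64(0.0781792681113129), np.float64(-0.00042295887938034065), np.float64(-0.005410062834987143))
rim circle ((0.003214277094230056, -3.083410774706863e-05), 0.07988286018371582)
[-0.13858573  0.47636571  0.29065959] [-0.0007949   0.00032554 -0.00090447]
```

View pics/w6.png

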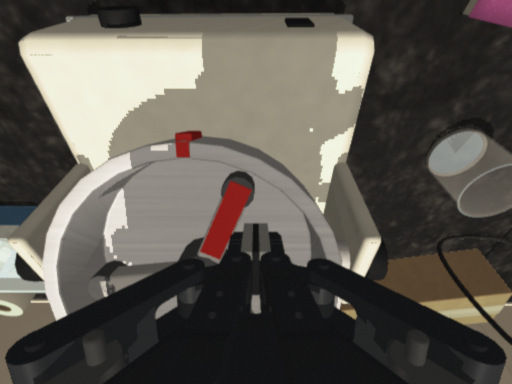

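The wrist view shows the fingertip at (250,235) pushing the red arm, now pointing to (240,185), well clear of the rim. I'll continue round.

drive_tool(slide=[[0.013,-0.009,0],[0.025,-0.02,0],[0.036,-0.032,0],[0.046,-0.044,0],[0.054,-0.058,0],[0.061,-0.072,0],[0.066,-0.087,0],[0.07,-0.103,0]], rotation=[[0,0,0],[0,0,0],[0,0,0],[0,0,0],[0,0,0],[0,0,0],[0,0,0],[0,0,0]])

```text
clock: 16.4
eef_pos: [0.5994, 0.0248, 0.149]
tool_rot: [-0.006, 0.976, 0.001, 0.217]
ft_force: [0.3, 0.8, -0.2]
grip_width: 0.0003
grasp_force: 0.3
```

drive_tool(slide=[[0.002,-0.016,0],[0.003,-0.032,0],[0.002,-0.048,0],[0,-0.064,0],[-0.004,-0.079,0],[-0.009,-0.094,0],[-0.016,-0.108,0],[-0.025,-0.122,0]], rotation=[[0,0,0],[0,0,0],[0,0,0],[0,0,0],[0,0,0],[0,0,0],[0,0,0],[0,0,0]])

```text
clock: 17.4
eef_pos: [0.6056, -0.0056, 0.1517]
tool_rot: [-0.006, 0.976, 0.001, 0.217]
ft_force: [0.4, -0.7, -1.3]
grip_width: 0.0005
grasp_force: 0.2
```

drive_tool(slide=[[-0.01,-0.013,0],[-0.021,-0.024,0],[-0.033,-0.035,0],[-0.046,-0.044,0],[-0.059,-0.052,0],[-0.074,-0.059,0],[-0.089,-0.064,0],[-0.105,-0.067,0]], rotation=[[0,0,0],[0,0,0],[0,0,0],[0,0,0],[0,0,0],[0,0,0],[0,0,0],[0,0,0]])

```text
clock: 18.4
eef_pos: [0.6297, -0.0219, 0.1629]
tool_rot: [-0.006, 0.976, 0.001, 0.217]
ft_force: [-0.8, -0.3, 0.3]
grip_width: 0.0001
grasp_force: 0.3
```

Run:
```python
from h import *
c=rotor('w7'); o=bot.get_obs(); print(o['ft_force'], o['eef_pos']-orb(1.4))
```

```text
red arm (n,down,side,angle) (np.int64(20), np.float64(-0.002517562380889776), np.float64(0.0193420080748997), np.float64(1.7002290046045412)) mark (np.int64(371), np.float64(0.07787395446398149), np.float64(0.0004190674831950135), np.float64(0.005381304197176206))
rim circle ((0.002430220367386937, -0.0010808865772560239), 0.08051039278507233)
[0.62841144 0.52583837 0.55784602] [0.00092    0.00055047 0.00030577]
```

drive_tool(slide=[[-0.016,-0.002,0],[-0.032,-0.002,0],[-0.048,-0.001,0],[-0.064,0.002,0],[-0.079,0.006,0],[-0.094,0.012,0],[-0.108,0.02,0],[-0.121,0.028,0]], rotation=[[0,0,0],[0,0,0],[0,0,0],[0,0,0],[0,0,0],[0,0,0],[0,0,0],[0,0,0]])

```text
clock: 19.45
eef_pos: [0.657, -0.0143, 0.1758]
tool_rot: [-0.006, 0.976, 0.001, 0.217]
ft_force: [-0.2, -0.6, 0.0]
grip_width: 0.0001
grasp_force: 0.3
```

drive_tool(slide=[[-0.012,0.01,0],[-0.024,0.021,0],[-0.034,0.034,0],[-0.043,0.047,0],[-0.05,0.061,0],[-0.057,0.076,0],[-0.061,0.091,0],[-0.064,0.107,0]], rotation=[[0,0,0],[0,0,0],[0,0,0],[0,0,0],[0,0,0],[0,0,0],[0,0,0],[0,0,0]])

```text
clock: 20.45
eef_pos: [0.6711, 0.0127, 0.1825]
tool_rot: [-0.006, 0.976, 0.001, 0.217]
ft_force: [-0.3, -0.4, 0.7]
grip_width: 0.0
grasp_force: 0.3
```

drive_tool(slide=[[-0.001,0.016,0],[-0.001,0.032,0],[0,0.048,0],[0.004,0.063,0],[0.009,0.079,0],[0.015,0.093,0],[0.023,0.107,0],[0.032,0.12,0]], rotation=[[0,0,0],[0,0,0],[0,0,0],[0,0,0],[0,0,0],[0,0,0],[0,0,0],[0,0,0]])

```text
clock: 21.45
eef_pos: [0.6632, 0.0426, 0.1789]
tool_rot: [-0.006, 0.976, 0.001, 0.217]
ft_force: [-0.6, 0.1, 0.3]
grip_width: -0.0001
grasp_force: 0.2
```

Run:
```python
from h import *
c=rotor('w8'); o=bot.get_obs(); print(o['ft_force'], o['eef_pos']-orb(3.8))
print(arc(3.8,4.6),arc(4.6,5.2))
```

```text
red arm (n,down,side,angle) (np.int64(1724), np.float64(-0.01582128543795221), np.float64(-0.037066395670513154), np.float64(-1.9742213596236808)) mark (np.int64(403), np.float64(0.0769812540076889), np.float64(-0.0002660435098614991), np.float64(-0.003455938125790876))
rim circle ((0.0014509818283841014, 8.218433504225686e-05), 0.08080670982599258)
[ 0.05631532 -0.77520509  1.25014213] [-0.00056717  0.001203   -0.00070204]
[[0.01, 0.012, -0.0], [0.022, 0.023, -0.0], [0.035, 0.033, -0.0], [0.048, 0.042, 0.0], [0.062, 0.049, -0.0], [0.077, 0.054, 0.0], [0.093, 0.059, 0.0], [0.109, 0.061, -0.0]] [[0.012, 0.001, 0.0], [0.024, 0.001, -0.0], [0.036, -0.0, -0.0], [0.048, -0.002, -0.0], [0.059, -0.004, 0.0], [0.071, -0.008, -0.0], [0.082, -0.012, 0.0], [0.093, -0.018, -0.0]]
```

drive_tool(slide=[[0.01,0.012,0],[0.022,0.023,0],[0.035,0.033,0],[0.048,0.042,0],[0.062,0.049,0],[0.077,0.054,0],[0.093,0.059,0],[0.109,0.061,0]], rotation=[[0,0,0],[0,0,0],[0,0,0],[0,0,0],[0,0,0],[0,0,0],[0,0,0],[0,0,0]])

```text
clock: 22.5
eef_pos: [0.6383, 0.0574, 0.1674]
tool_rot: [-0.006, 0.976, 0.001, 0.217]
ft_force: [0.7, -0.5, 0.1]
grip_width: 0.0003
grasp_force: 0.3
```

drive_tool(slide=[[0.012,0.001,0],[0.024,0.001,0],[0.036,0,0],[0.048,-0.002,0],[0.059,-0.004,0],[0.071,-0.008,0],[0.082,-0.012,0],[0.093,-0.018,0]], rotation=[[0,0,0],[0,0,0],[0,0,0],[0,0,0],[0,0,0],[0,0,0],[0,0,0],[0,0,0]])

```text
clock: 23.5
eef_pos: [0.6173, 0.0525, 0.1575]
tool_rot: [-0.006, 0.976, 0.001, 0.217]
ft_force: [0.9, -0.7, 1.1]
grip_width: -0.0003
grasp_force: 0.3
```

Run:
```python
from h import *
c=rotor('w9'); o=bot.get_obs(); print(o['ft_force'], o['eef_pos']-orb(5.2))
print(arc(5.2,5.6),arc(5.6,5.7))
```

```text
red arm (n,down,side,angle) (np.int64(1709), np.float64(0.03551440844472857), np.float64(-0.019748192506742923), np.float64(-0.5074849806746089)) mark (np.int64(359), np.float64(0.07814618839783741), np.float64(-0.0004647655694530719), np.float64(-0.005947316168509424))
rim circle ((0.002764709759503603, 0.0005125002353452146), 0.08031487464904785)
[-0.28236092  0.26970832  1.80868621] [-0.00076171  0.00024541 -0.00087383]
[[0.007, -0.004, 0.0], [0.014, -0.008, 0.0], [0.02, -0.013, -0.0], [0.027, -0.018, 0.0], [0.033, -0.023, 0.0], [0.038, -0.028, 0.0], [0.044, -0.034, -0.0], [0.049, -0.04, 0.0]] [[0.001, -0.002, -0.0], [0.002, -0.003, -0.0], [0.004, -0.005, -0.0], [0.005, -0.006, 0.0], [0.006, -0.008, -0.0], [0.007, -0.01, -0.0], [0.008, -0.011, 0.0], [0.009, -0.013, -0.0]]
```

drive_tool(slide=[[0.007,-0.004,0],[0.014,-0.008,0],[0.02,-0.013,0],[0.027,-0.018,0],[0.033,-0.023,0],[0.038,-0.028,0],[0.044,-0.034,0],[0.049,-0.04,0]], rotation=[[0,0,0],[0,0,0],[0,0,0],[0,0,0],[0,0,0],[0,0,0],[0,0,0],[0,0,0]])

```text
clock: 24.55
eef_pos: [0.6064, 0.0423, 0.1523]
tool_rot: [-0.006, 0.976, 0.001, 0.217]
ft_force: [0.1, 0.5, 0.5]
grip_width: -0.0001
grasp_force: 0.2
```

Run:
```python
from h import *
c=rotor('w10')
P=cloud(c); d=P-rim(); ax=d@N; D=Rz.apply([-.9063,0,-.4226]); S=np.cross(N,D); a,b=d@D,d@S
h=cv2.cvtColor(c['image'],cv2.COLOR_RGB2HSV);H=h[...,0].astype(int)
m=((H<8)|(H>172))&(h[...,1]>140)&(ax<-.010)&(ax>-.014)&(np.hypot(a,b)<.07)&(np.hypot(a,b)>.018)
q=np.c_[a[m],b[m]].astype(np.float32); print('top face',len(q),cv2.minAreaRect(q),q.mean(0))
print(arc(5.6,5.75))
```

```text
red arm (n,down,side,angle) (np.int64(1474), np.float64(0.04234704032369828), np.float64(-0.005360998846406711), np.float64(-0.12592689613464458)) mark (np.int64(343), np.float64(0.07840058438961872), np.float64(-0.00034987528074645395), np.float64(-0.004462632018226399))
rim circle ((0.0033155782148241997, -5.330420390237123e-05), 0.07987510412931442)
top face 1184 ((0.039620064198970795, -0.005430727265775204), (0.012300251051783562, 0.043052613735198975), 82.97272491455078) [ 0.04247848 -0.00531033]
[[0.002, -0.002, -0.0], [0.004, -0.005, -0.0], [0.005, -0.007, -0.0], [0.007, -0.01, -0.0], [0.009, -0.012, -0.0], [0.011, -0.015, 0.0], [0.012, -0.017, -0.0], [0.014, -0.02, 0.0]]
```

View pics/w10.png

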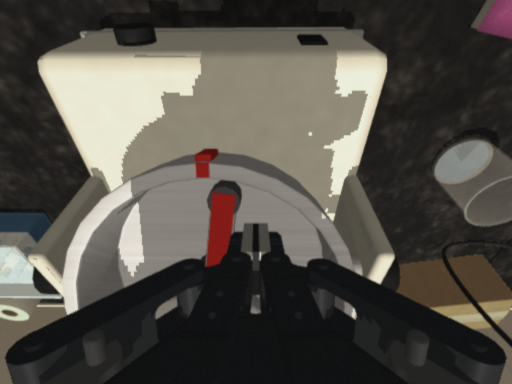

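The red arm (pod at (225,190)) is just short of the mark at (203,165), about 0.125 rad to go.

drive_tool(slide=[[0.002,-0.002,0],[0.004,-0.005,0],[0.005,-0.007,0],[0.007,-0.01,0],[0.009,-0.012,0],[0.01,-0.014,0],[0.011,-0.016,0],[0.012,-0.017,0]], rotation=[[0,0,0],[0,0,0],[0,0,0],[0,0,0],[0,0,0],[0,0,0],[0,0,0],[0,0,0]])

```text
clock: 25.6
eef_pos: [0.6038, 0.0381, 0.1511]
tool_rot: [-0.006, 0.976, 0.001, 0.217]
ft_force: [-0.0, 0.0, 0.7]
grip_width: -0.0001
grasp_force: 0.2
```

Run:
```python
from h import *
rotor('w11')
```

```text
red arm (n,down,side,angle) (np.int64(1313), np.float64(0.04456430109313721), np.float64(-0.0005860014033022692), np.float64(-0.013148812323574753)) mark (np.int64(341), np.float64(0.07856100725156204), np.float64(-0.00024532245699270834), np.float64(-0.003122689845500456))
rim circle ((0.011456106789410114, 0.0017834375612437725), 0.07862655818462372)
```

drive_tool(slide=[[-0.001,0.006,0],[-0.002,0.015,0],[-0.004,0.024,0],[-0.005,0.03,0],[-0.005,0.03,-0.03],[-0.005,0.03,-0.1],[-0.005,0.03,-0.2],[-0.005,0.03,-0.3]], rotation=[[0,0,0],[0,0,0],[0,0,0],[0,0,0],[0,0,0],[0,0,0],[0,0,0],[0,0,0]])

```text
clock: 26.65
eef_pos: [0.5726, 0.0453, 0.2207]
tool_rot: [-0.006, 0.976, 0.001, 0.217]
ft_force: [-0.3, -0.5, 0.2]
grip_width: 0.0002
grasp_force: 0.0
```

drive_tool(slide=[[0,0,-0.06],[0,0,-0.12],[0,0,-0.18],[0,0,-0.24],[0,0,-0.28],[0,0,-0.3],[0,0,-0.3],[0,0,-0.3]], rotation=[[0,0,0],[0,0,0],[0,0,0],[0,0,0],[0,0,0],[0,0,0],[0,0,0],[0,0,0]])

```text
clock: 27.65
eef_pos: [0.5412, 0.045, 0.2869]
tool_rot: [-0.006, 0.976, 0.001, 0.216]
ft_force: [-0.2, -0.5, -0.1]
grip_width: 0.0002
grasp_force: 0.0
```

Run:
```python
from h import *
a=rotor('w12'); b=snap('scene','s12')
cv2.imwrite('pics/fin.png',np.vstack([a['image'],b['image']])[:,:,::-1][:,:])
cv2.imwrite('pics/fin.png',cv2.resize(np.vstack([a['image'],b['image']])[:,:,::-1],None,fx=.78,fy=.78))
```

```text
red arm (n,down,side,angle) (np.int64(404), np.float64(0.04029263499859539), np.float64(-0.0007249041695446719), np.float64(-0.017989043742373017)) mark (np.int64(62), np.float64(0.07890494335059117), np.float64(-0.0003443951584904173), np.float64(-0.004364656470535906))
rim circle ((0.002155364491045475, -0.00019450575928203762), 0.08095039427280426)
```

View pics/fin.png

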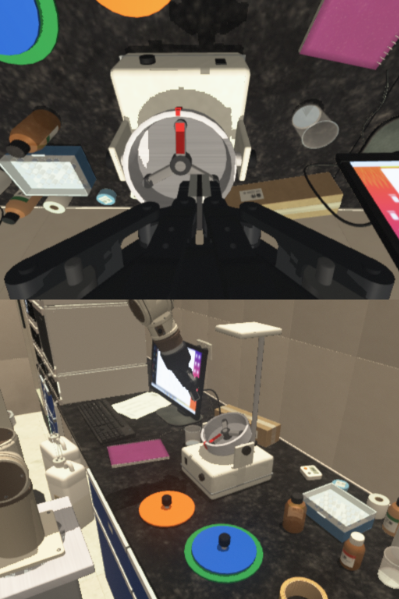

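The final views show the red arm (180,140) in line with the mark (179,112). The blue lid lies flat and centred on the mat (224,552), the other objects look undisturbed, and the arm is clear.

```bash
python3 -c "
from workcell import bot
print(bot.job_done())"
```

```text
the job is handed in; nothing more can be done
None
```

The blue lid is flat, knob up, within 3 mm of the mat's centre; the rotor was turned anticlockwise to about +6.28 with no rubbing felt and its red arm is within 0.02 rad of the index mark; the job was handed in at about 28 s.

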